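# Tighten the counter opener's captive screws with the box key

## Task

The counter-mounted bottle opener has worked loose. Stand the box key, which lies on its side, upright on its mouth on the round cork coaster and let go; then take it up again and, with the key only, never the fingers, turn both captive screws of the opener's foot clockwise until each is fully home against its stop. Leave the key standing upright on its mouth on the coaster, near its middle as the first time, and leave the other things on the counter where they are.

Things in the scene. Friction and masses are not known exactly. Their poses are not given: they have to be found in the camera images.
- key: Loose box key, 92 mm long, 30 x 30 mm square, 0.14 kg, starting on its side, mouth roughly to +y. x axis: out of the mouth (straight down when it stands). Origin: on the centre line in the mouth plane (15 mm up while lying). At the mouth two steel jaws, 10 mm thick at +y and -y, 30 mm along z; between them a slot 10 mm wide, 14 mm deep, running through along z.
- key_handle (a point): Middle of the key's dark wood handle, on the centre line 62 mm behind the mouth (key x = -62 mm). The handle is 60 mm long and 30 x 30 mm square, faces square to the key's y and z; it ends the key. Between handle and steel jaw block is a round neck 20 mm across, 20 to 32 mm behind the mouth. The key stands steadily on its mouth.
- coaster: Round flat cork coaster, 100 mm across, 6 mm thick, fixed to the counter. Origin at the centre of its underside.
- opener: Black iron lever opener fixed to the counter. Foot plate 180 (x) x 230 (y) x 14 mm; origin at the centre of its underside, +x away from the robot at yaw 0. Post 34 mm square, 284 mm tall, at x = +60 mm, brass head on it 50 mm wide, bell 28 mm across from 175 mm up at x = +36; lever behind the post. Captive screws near the front edge at x = -60, y = +80 (left) and -80 mm (right).
- screw_left_top (a point): Top centre of the left captive screw (opener's +y side), on its turning axis, 27.5 mm above the counter. The head is a dark steel disc 42 mm across, upper face 17.5 mm above the counter, with a raised bright tab 26 mm long, 6 mm thick, 10 mm high, whose top is this point. With the tab in the key's slot the jaws rest on the disc.
- screw_right_top (a point): The same for the right captive screw (opener's -y side).
- screw_left (a joint): Turn of the left screw, rad, growing clockwise seen from above. At 0 the tab lies along the opener's x axis; the hard stop (fully home) is at 1.571, the tab then along the opener's y axis, in line with the other screw. Starts between 0.05 and 0.65. Stays where left; turning takes about 0.12 N m.
- screw_right (a joint): The same for the right screw.
- corkscrew: Bystander: silver-handled corkscrew lying down, handle 90 mm long and 20 mm thick along its y, steel worm reaching 100 mm along +x. Origin under the handle's middle.
- stopper: Bystander: ivory-toned celluloid stopper standing, 38 mm across, 64 mm tall; origin at its foot.
- funnel: Bystander: copper wine funnel standing mouth down, 104 mm across, 110 mm tall; origin at its foot.
- tumbler: Bystander: glass tumbler, 72 mm across, 85 mm tall; origin at its foot.
- cork: Bystander: cork standing on end, 24 mm across, 45 mm tall; origin at its foot.
Mind the look-alikes: they are no part of the job. Of the things that look like the coaster, the smaller one is meant. What is shaped like the key but pink is not meant.

How it is judged:
On the way, in this order (a step that is already met when the one before it is completed fails the run):
1. the key stands upright on its mouth on the coaster, let go of (angle between key's own x axis and vertical above 3.02 rad and horizontal distance between key and coaster below 0.04 m and z of key in the frame of coaster below 0.01 m and contact force between the fingers and key below 0.1 N and linear speed of key below 0.02 m/s), for 0.2 s.
2. both screws are fully home (value of joint each of screw_left, screw_right above 1.45 rad), for 0.1 s.
At the end, for the whole second after the job is handed in: Both screws are fully home (joint above 1.45 rad, the stop being at 1.571), and the key stands on its mouth on the coaster, upright within 0.12 rad, its axis within 40 mm of the coaster's centre, released and at rest (all of step 1 and all of step 2); the robot touches nothing.
It fails at once if a screw is touched by the fingers or arm instead of the key (contact force between any of the fingers, the arm and screw_left above 1 N or contact force between any of the fingers, the arm and screw_right above 1 N).
It fails at once if another thing on the counter is moved by more than 30 mm (distance of any of corkscrew, stopper, funnel, tumbler, cork from where it was at the start of the episode above 0.03 m).
It also fails if it takes over 72 s, if anything falls off the work surface, if the arm or the gripper's body presses on something with over 40 N, if the wrist force passes 120 N, or if a joint passes its speed limit or range.

## Robot

A 7-joint arm with a two-finger parallel gripper is mounted at the origin on the work surface. World frame = base frame: x ahead of the robot, y to its left, z up, the work surface at z = 0. Lengths are in m, angles in rad, forces in N, time in s.
With the tool pointing down it reaches from about 0.4 to 0.85 m from the base axis. Payload 10.4 kg.
Tool frame: the origin (TCP) lies at the very end of the fingers, on their centre line; the grasp point (between the pads) lies 19 mm behind it; z points along the fingers, y is the line along which they close (so a half turn about z gives the same grasp; the last joint's range is limited). The gripper opens to 87 mm and grips with 3 to 60 N. Pads are 19 mm wide; open, the fingers measure 117 mm over their backs; the gripper's body (75 mm by 190 mm) begins 51 mm behind the grasp point.
Start: joints at [-1.365, 0.332, -0.065, 1.46, 0.022, 1.35, -0.088], TCP at [0.142, 0.609, 0.223] pointing down, gripper open.
Joint ranges: [-2.6, 2.6], [-0.5, 2.12], [-1.47, 1.34], [0.16, 2.42], [-1.27, 4.41], [0.06, 2.06], [-2.6, 2.6]. Speed limits (rad/s): [2.22, 2.22, 2.79, 2.79, 3.14, 3.14, 3.14].

## Interface

Orientations are given as a unit quaternion [x, y, z, w].
In Python, from bench import * gives the robot as it stands.
- The arm moves only by the tool carry_out, never from a script. Its argument "deltas" is a list of rows, each an object with "hand": the finger opening in mm, from 0 to 87; "dp": the shift along the tool's x, y, z each as a share of 250 mm, from -1 to 1, a list of three; "spin": the turn about the tool's z as a share of pi rad, from -1 to 1. In form: [{"hand": hand, "dp": [dx, dy, dz], "spin": spin}, ...]. A call has 1 to 20 rows; each row is the pose to reach, as a shift and turn from the pose commanded when the call began, along the tool's axes at that moment, turning the shorter way round; what a row does not reach only later rows make up. A row lasts 1/10 s, in which the tool goes at most 50 mm and 8.59 degrees, less where a joint would pass 70% of its speed; a pose out of reach is approached as far as the arm can. A call with a number of a shift or a turn outside -1 to 1 is refused whole. A call with a gripper value outside its range is refused whole. The fingers move at their own pace and stop on an object; "force" is the grip in N (left out, the last holds). Time passes only in rows, so rows that repeat a pose let the fingers close. It gives the time, the measured TCP pose, the force, the opening and the grip force at its end, in the units of the state.
- read_state(): the state, without advancing time (a new reading comes with each control period).
- camera(name): name is "scene" or "top"; returns the picture (400x640x3 uint8, red, green, blue); there is no depth.
- get_calibration(name): a dict with "fx", "fy", "cx", "cy" (pixels), "R" (3x3) and "t" (3): a world point X has camera coordinates R X + t. Camera axes: x right, y down, z forward; pixel columns grow to the right and rows downward; lengths in m; the calibration is good to about 2 mm. A picture is of the moment at which its call begins. get_calibration takes no time and is no camera call.
- close_job(): hands the job in; it is judged then, once.
The state is a dict: "time": time; "joint_positions": joint angles; "joint_vel": joint speeds; "joint_torque": joint torques, N m; "ee_pos": TCP position; "eef_rot": TCP orientation; "ft_force": force on the tool from outside, world axes, zero at the start; "torque": the same for the moment, N m; "width": finger opening in m; "grip_force": force on a finger pad.
Only numpy, scipy, OpenCV 4.12 (cv2) and the standard library are available. Lean on these libraries where they do the work, as an engineer would, in place of code of your own. Each camera call takes 0.05 s, during which the arm holds its last target. There are 200 camera calls.

## Working session

There is one attempt and no reset: what is moved stays moved. The work goes in short steps, Python scripts to look and compute and a tool call to move; the robot and the scene stay as the last step left them, time stands still between calls to the robot, and variables do not carry over. Pictures are saved under pics/ and viewed, at most 10 in all, crops included, and the job is handed in when it is done.

Besides the shell and the picture viewer there is one more tool, called after ">>>" as name(argument=value, ...) on one line, values as JSON. carry_out: Moves the arm, as the interface text tells. Its arguments: {"type":"object","properties":{"deltas":{"type":"array","items":{"type":"object","properties":{"hand":{"type":"number"},"dp":{"type":"array","items":{"type":"number","minimum":-1,"maximum":1}},"spin":{"type":"number","minimum":-1,"maximum":1}}}},"force":{"type":"number"}},"required":["deltas"]}

```bash
mkdir -p pics
python3 - <<'E'
from bench import *
import cv2
for n in("scene","top"):
    cv2.imwrite(f"pics/{n}0.png",cv2.resize(camera(n),(800,500),interpolation=cv2.INTER_CUBIC)[:,:,::-1])
    c=get_calibration(n);print(n,c)
s=read_state();print(s["time"],s["ee_pos"],s["eef_rot"],s["width"])
E
```

```text
scene {'fx': 380.1567043705357, 'fy': 380.1567043705357, 'cx': 318.8596476729551, 'cy': 196.5611860369051, 'R': array([[-0.76004848,  0.64982153,  0.00763419],
       [ 0.49897343,  0.59105827, -0.63377886],
       [-0.4163554 , -0.4778934 , -0.77347661]]), 't': array([ 0.38406993, -0.26184186,  1.21913995])}
top {'fx': 391.8862573465674, 'fy': 391.8862573465674, 'cx': 314.34151576586555, 'cy': 198.49759263454445, 'R': array([[ 0.00991143, -0.99994707, -0.00276182],
       [-0.98917355, -0.00940016, -0.14644908],
       [ 0.14641537,  0.00418344, -0.98921435]]), 't': array([0.05538321, 0.53271512, 1.20746317])}
0.1 [0.14167424 0.60839463 0.22184416] [ 1.14115385e-01  9.93467307e-01 -6.21749501e-04 -3.92512828e-05] 0.08718639579573556
```

View pics/top0.png

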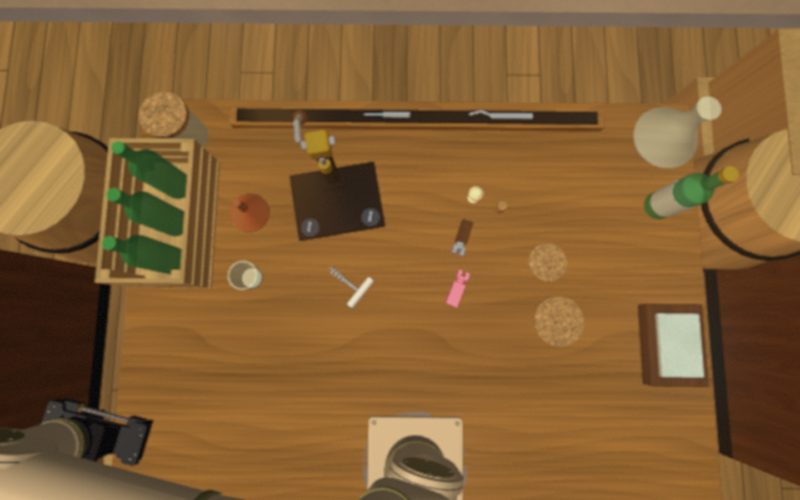

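View pics/scene0.png

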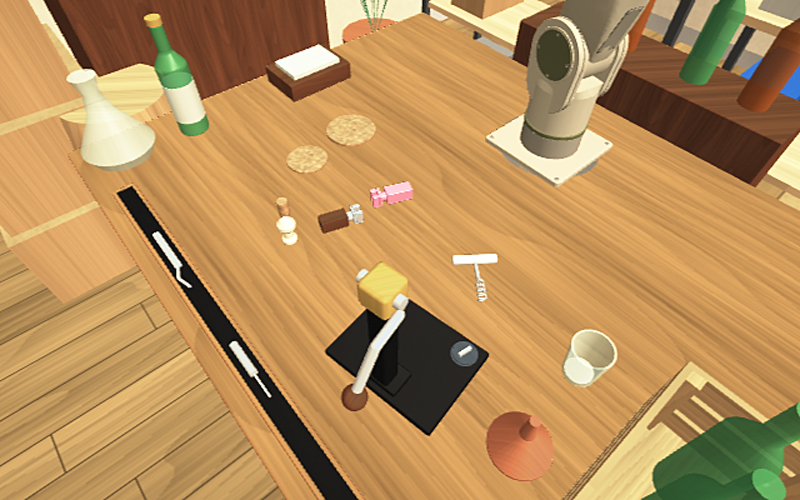

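The top picture shows these key candidates: brown-handled with steel jaws at (462,237), and pink at (458,288), which is rejected. Coaster candidates: small cork disc at (547,262), large at (559,321), which is rejected, and a cork-topped thing off the counter at (163,113). The opener is at (337,200), with screws at (310,228) and (370,217). I'll check the choice in one close crop.

```bash
cat > h.py <<'E'
from bench import *
import cv2, numpy as np
def ray(n,u,v,z):
    c=get_calibration(n);R=c["R"];d=R.T@np.array([(u-c["cx"])/c["fx"],(v-c["cy"])/c["fy"],1]);o=-R.T@c["t"]
    return o+d*(z-o[2])/d[2]
def proj(n,X):
    c=get_calibration(n);p=c["R"]@np.asarray(X)+c["t"];return np.array([c["fx"]*p[0]/p[2]+c["cx"],c["fy"]*p[1]/p[2]+c["cy"]])
def avg(n,k=3): return np.mean([camera(n).astype(float) for _ in range(k)],0)
def tile(im,u0,v0,s,w=400,h=300):
    # tile pixel = ((u-u0)*s,(v-v0)*s)
    return cv2.warpAffine(im,np.array([[s,0,-u0*s],[0,s,-v0*s]],float),(w,h),flags=cv2.INTER_CUBIC)
def save(name,tiles):
    im=np.vstack([np.hstack(tiles[:2]),np.hstack(tiles[2:])]) if len(tiles)==4 else np.hstack(tiles)
    cv2.imwrite("pics/"+name,np.clip(im,0,255).astype(np.uint8)[:,:,::-1])
E
python3 - <<'E'
from h import *
t=avg("top");s=avg("scene");np.savez("im0.npz",t=t,s=s)
save("crop1.png",[tile(t,345,170,8),tile(s,245,155,8),tile(t,227,128,5),tile(s,255,205,2.8)])
g=t
# small coaster: texture vs. table by dark brown key mask etc.
hsv=cv2.cvtColor(t.astype(np.uint8),cv2.COLOR_RGB2HSV)
for (u,v) in((438,209),(447,257),(400,209),(369,184),(367,199),(380,155),(268,165)): print(u,v,t[v,u].astype(int),hsv[v,u])
E
```

```text
438 209 [164 123  72] [ 17 143 164]
447 257 [163 122  71] [ 17 144 163]
400 209 [153 103  48] [ 16 175 153]
369 184 [97 61 32] [ 13 171  97]
367 199 [129 116 108] [ 11  42 129]
380 155 [226 228 168] [ 31  67 228]
268 165 [52 38 25] [ 14 132  52]
```

View pics/crop1.png

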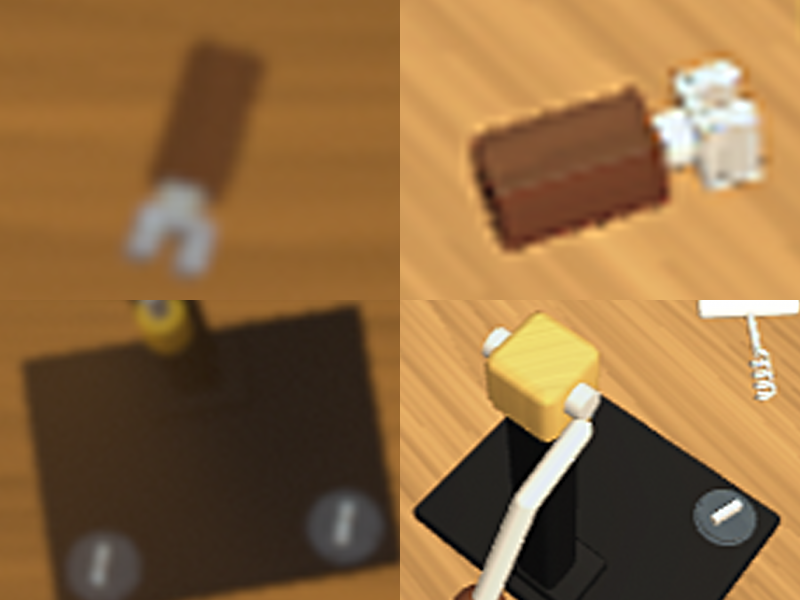

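The crop confirms the key: brown handle, steel jaws toward -x, slot open to above (tile A, mouth about (165,264)). Tile C shows both screws with their tabs at (101,565) and (345,525). Next I measure numerically.

Run:
```python
from h import *
d=np.load("im0.npz");t=d["t"].astype(np.float32);s=d["s"].astype(np.float32)
def T(x,y,s,u0,v0,n,z): return ray(n,u0+x/s,v0+y/s,z)
# key
A=lambda x,y:T(x,y,8,345,170,"top",.03)
e=A(228,50);m=A(165,264);print("key top: end",e,"mouth",m,"len",np.linalg.norm(e-m),"yaw",np.degrees(np.arctan2(*(m-e)[1::-1])))
B=lambda x,y:T(x,y,8,245,155,"scene",.03)
print("scene handle end corners",B(75,135),B(100,190),"jaw side corners",B(238,90-0),B(265,145))
# coaster
hsv=cv2.cvtColor(np.clip(s,0,255).astype(np.uint8),cv2.COLOR_RGB2HSV)
def ell(im,n,u,v,r):
    h=cv2.cvtColor(np.clip(im,0,255).astype(np.uint8),cv2.COLOR_RGB2HSV)
    lab=cv2.cvtColor(np.clip(im,0,255).astype(np.uint8),cv2.COLOR_RGB2LAB).astype(float)
    sub=h[v-r:v+r,u-r:u+r,1].astype(np.uint8); sub=cv2.GaussianBlur(sub,(5,5),0)
    _,mk=cv2.threshold(sub,0,255,cv2.THRESH_BINARY_INV+cv2.THRESH_OTSU)
    k,l,st,ce=cv2.connectedComponentsWithStats(mk)
    i=1+np.argmax(st[1:,4]);c=ce[i]+[u-r,v-r];print("coaster",n,st[i],c,ray(n,*c,.006))
ell(t,"top",438,209,28);ell(s,"scene",245,127,26)
# screws/top: disc+tab
g=t.mean(2)
for nm,(x,y) in dict(L=(103,567-300),R=(345,525-300)).items():
    u,v=227+x/5,128+y/5
    for it in range(5):
        U,V=np.meshgrid(np.arange(640),np.arange(400));m=np.hypot(U-u,V-v)<5
        w=np.clip(g-np.percentile(g[m],50),0,None)*m; u,v=(w*U).sum()/w.sum(),(w*V).sum()/w.sum()
    pu,pv=(U-u),(V-v)
    C=np.array([[(w*pu*pu).sum(),(w*pu*pv).sum()],[0,(w*pv*pv).sum()]])/w.sum();C[1,0]=C[0,1]
    val,vec=np.linalg.eigh(C);a=vec[:,1]; p=ray("top",u,v,.0265);q=ray("top",u+2*a[0],v+2*a[1],.0265)-p
    print("tab",nm,u,v,p,val,"yaw",np.degrees(np.arctan(q[1]/q[0])))
    # disc
    m=np.hypot(U-u,V-v)<11;w=(np.clip(g-(np.percentile(g[m],10)+8),0,20))*m
    print("  disc",ray("top",(w*U).sum()/w.sum(),(w*V).sum()/w.sum(),.0175))
C=lambda x,y:T(x,y-300,5,227,128,"top",.014)
for p in((22,362),(358,308),(397,565)):print("corner",C(*p))
D=lambda x,y,z:T(x-400,y-300,2.8,255,205,"scene",z)
print("scene corners",D(413,512,.014),D(780,518,.014),"disc",D(725,517,.0175),"tab",D(711,522,.0275),D(741,503,.0275))
```

```text
key top: end [ 0.6080113  -0.12983359  0.03      ] mouth [ 0.5205286  -0.10359168  0.03      ] len 0.09133378983416182 yaw 163.30250247653507
scene handle end corners [ 0.60575835 -0.14764445  0.03      ] [ 0.61349427 -0.1219109   0.03      ] jaw side corners [ 0.55190605 -0.1294237   0.03      ] [ 0.56007149 -0.10320164  0.03      ]
coaster top [ 13  14  31  30 736] [437.79619565 209.39538043] [ 0.50508061 -0.34100616  0.006     ]
coaster scene [ 10  16  33  21 540] [245.28333333 126.82592593] [ 0.50945356 -0.3425446   0.006     ]
tab L 246.94644910646002 180.88692865463824 [0.58960665 0.27936249 0.0265    ] [0.74924909 5.44578334] yaw -7.917579305128682
  disc [0.58813371 0.28126573 0.0175    ]
tab R 295.74079303415186 172.63474922939963 [0.61834958 0.12183415 0.0265    ] [0.75300377 5.6397811 ] yaw -9.060897757416143
  disc [0.61669879 0.12031107 0.0175    ]
corner [0.72834631 0.33807574 0.014     ]
corner [0.76758292 0.11543807 0.014     ]
corner [0.59346079 0.08718786 0.014     ]
scene corners [0.77438903 0.11540504 0.014     ] [0.5594102  0.30448589 0.014     ] disc [0.59309744 0.27708869 0.0175    ] tab [0.6086942  0.27588127 0.0275    ] [0.57965227 0.27957778 0.0275    ]
```

```bash
cat >> h.py <<'E'
def tool():
    from scipy.spatial.transform import Rotation as Ro
    s=read_state();M=Ro.from_quat(s["eef_rot"]).as_matrix();return s,M
def go(X,yaw,st=None,flip=True):
    """dp, spin to bring TCP to X with tool x at yaw (deg)."""
    s,M=tool();y0=np.degrees(np.arctan2(M[1,0],M[0,0]));d=M.T@(np.asarray(X)-s["ee_pos"])
    dy=(yaw-y0+180)%360-180
    print("t",round(s["time"],2),"pos",np.round(s["ee_pos"],4),"yaw",round(y0,1),"w",round(s["width"],4),"F",np.round(s["ft_force"],1))
    print("   dp",np.round(d/.25,3),"spin",round(-dy/180,4),"j",np.round(s["joint_positions"],2))
E
python3 -c "
from h import *
go((.590,-.126,.2),162)"
```

```text
t 0.4 pos [0.1417 0.6087 0.2225] yaw 166.9 w 0.0872 F [0.2 0.3 0.5]
   dp [-2.413 -2.455  0.09 ] spin 0.0272 j [-1.36  0.33 -0.06  1.46  0.02  1.35 -0.09]
```

>>> carry_out(deltas=[{"hand": 87, "dp": [-0.8, -0.82, 0], "spin": 0}, {"hand": 87, "dp": [-0.8, -0.82, 0], "spin": 0}, {"hand": 87, "dp": [-0.8, -0.82, 0], "spin": 0}, {"hand": 87, "dp": [-0.8, -0.82, 0], "spin": 0}, {"hand": 87, "dp": [-0.8, -0.82, 0], "spin": 0}, {"hand": 87, "dp": [-0.8, -0.82, 0], "spin": 0}, {"hand": 87, "dp": [-0.8, -0.82, 0], "spin": 0}], force=20)

```text
time: 1.1
ee_pos: [0.2933, 0.3596, 0.223]
eef_rot: [0.118, 0.993, 0.0, 0.0]
ft_force: [0.6, 0.6, -0.8]
width: 0.0868
grip_force: 0.0
```

>>> carry_out(deltas=[{"hand": 87, "dp": [-0.8, -0.82, 0], "spin": 0}, {"hand": 87, "dp": [-0.8, -0.82, 0], "spin": 0}, {"hand": 87, "dp": [-0.8, -0.82, 0], "spin": 0}, {"hand": 87, "dp": [-0.8, -0.82, 0], "spin": 0}, {"hand": 87, "dp": [-0.8, -0.82, 0], "spin": 0}, {"hand": 87, "dp": [-0.8, -0.82, 0], "spin": 0}, {"hand": 87, "dp": [-0.8, -0.82, 0], "spin": 0}])

```text
time: 1.8
ee_pos: [0.4404, 0.1145, 0.2229]
eef_rot: [0.118, 0.993, -0.0, 0.001]
ft_force: [-0.2, 0.7, 0.9]
width: 0.087
grip_force: 0.0
```

>>> carry_out(deltas=[{"hand": 87, "dp": [-0.8, -0.82, 0], "spin": 0.027}, {"hand": 87, "dp": [-0.8, -0.82, 0], "spin": 0.027}, {"hand": 87, "dp": [-0.8, -0.82, 0], "spin": 0.027}, {"hand": 87, "dp": [-0.8, -0.82, 0.08], "spin": 0.027}, {"hand": 87, "dp": [-0.8, -0.82, 0.08], "spin": 0.027}, {"hand": 87, "dp": [-0.8, -0.82, 0.08], "spin": 0.027}, {"hand": 87, "dp": [-0.8, -0.82, 0.08], "spin": 0.027}])

```text
time: 2.5
ee_pos: [0.5873, -0.1305, 0.201]
eef_rot: [0.159, 0.987, -0.002, -0.001]
ft_force: [-1.6, -0.6, 0.2]
width: 0.0869
grip_force: 0.0
```

```bash
python3 -c "
from h import *
go((.590,-.127,.003),162)"
```

```text
t 2.5 pos [ 0.5873 -0.1305  0.201 ] yaw 161.8 w 0.0869 F [-1.6 -0.6  0.2]
   dp [-0.007  0.02   0.792] spin -0.0014 j [-0.42  0.34  0.7   1.59 -0.22  1.3   1.57]
```

>>> carry_out(deltas=[{"hand": 87, "dp": [-0.005, 0.018, 0.2], "spin": 0}, {"hand": 87, "dp": [-0.005, 0.018, 0.4], "spin": 0}, {"hand": 87, "dp": [-0.005, 0.018, 0.6], "spin": 0}, {"hand": 87, "dp": [-0.005, 0.018, 0.72], "spin": 0}, {"hand": 87, "dp": [-0.005, 0.018, 0.785], "spin": 0}, {"hand": 87, "dp": [-0.005, 0.018, 0.785], "spin": 0}, {"hand": 25, "dp": [-0.005, 0.018, 0.785], "spin": 0}, {"hand": 25, "dp": [-0.005, 0.018, 0.785], "spin": 0}, {"hand": 25, "dp": [-0.005, 0.018, 0.785], "spin": 0}, {"hand": 25, "dp": [-0.005, 0.018, 0.785], "spin": 0}, {"hand": 25, "dp": [-0.005, 0.018, 0.785], "spin": 0}, {"hand": 25, "dp": [-0.005, 0.018, 0.785], "spin": 0}], force=10)

```text
time: 3.7
ee_pos: [0.5893, -0.1224, 0.0065]
eef_rot: [0.156, 0.988, 0.0, 0.0]
ft_force: [0.7, -0.3, 0.0]
width: 0.0471
grip_force: 0.0
```

```bash
python3 -c "
from h import *
go((.590,-.127,.004),162)"
```

```text
t 3.7 pos [ 0.5893 -0.1224  0.0065] yaw 162.0 w 0.0471 F [ 0.7 -0.3  0. ]
   dp [-0.008 -0.017  0.01 ] spin 0.0002 j [-0.35  0.56  0.6   1.76 -0.38  0.94  1.67]
```

>>> carry_out(deltas=[{"hand": 25, "dp": [0, -0.015, 0.014], "spin": 0}, {"hand": 25, "dp": [0, -0.015, 0.014], "spin": 0}, {"hand": 25, "dp": [0, -0.015, 0.014], "spin": 0}, {"hand": 25, "dp": [0, -0.015, 0.014], "spin": 0}, {"hand": 25, "dp": [0, -0.015, 0.014], "spin": 0}], force=4)

```text
time: 4.2
ee_pos: [0.588, -0.1259, 0.0027]
eef_rot: [0.156, 0.988, 0.0, -0.0]
ft_force: [-0.0, -0.0, -1.1]
width: 0.0302
grip_force: 4.0
```

>>> carry_out(deltas=[{"hand": 25, "dp": [0.0, 0, -0.02], "spin": 0}, {"hand": 25, "dp": [0.01, 0, -0.06], "spin": 0}, {"hand": 25, "dp": [0.04, 0, -0.12], "spin": 0}, {"hand": 25, "dp": [0.1, 0, -0.17], "spin": 0}, {"hand": 25, "dp": [0.18, 0, -0.21], "spin": 0}, {"hand": 25, "dp": [0.26, 0, -0.225], "spin": 0}, {"hand": 25, "dp": [0.3, 0, -0.24], "spin": 0}, {"hand": 25, "dp": [0.3, 0, -0.26], "spin": 0}, {"hand": 25, "dp": [0.3, 0, -0.28], "spin": 0}])

```text
time: 5.1
ee_pos: [0.5174, -0.1028, 0.0736]
eef_rot: [0.156, 0.988, 0.0, 0.001]
ft_force: [-0.1, -0.7, -0.7]
width: 0.03
grip_force: 4.0
```

```bash
python3 -c "
from h import *
go((.590,-.127,.004),162)
s=camera('scene').astype(float);t=camera('top').astype(float)
a=proj('scene',(.56,-.12,.05));b=proj('top',(.56,-.12,.05))
save('k1.png',[tile(s,a[0]-33,a[1]-25,6),tile(t,b[0]-33,b[1]-25,6)])"
```

```text
t 5.1 pos [ 0.5174 -0.1028  0.0736] yaw 162.0 w 0.03 F [-0.1 -0.7 -0.7]
   dp [-0.306 -0.003  0.279] spin 0.0003 j [-0.49  0.3   0.69  1.92 -0.23  1.    1.56]
```

View pics/k1.png

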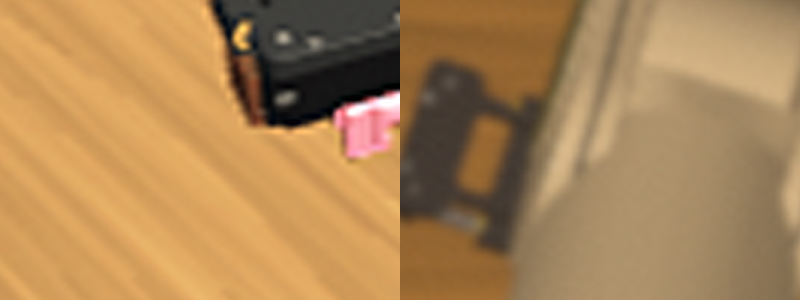

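>>> carry_out(deltas=[{"hand": 25, "dp": [0, 0, -0.2], "spin": 0}, {"hand": 25, "dp": [0, 0, -0.34], "spin": 0}, {"hand": 25, "dp": [-0.257, -0.922, -0.34], "spin": -0.37}, {"hand": 25, "dp": [-0.257, -0.922, -0.34], "spin": -0.37}, {"hand": 25, "dp": [-0.257, -0.922, -0.34], "spin": -0.37}, {"hand": 25, "dp": [-0.257, -0.922, -0.34], "spin": -0.37}, {"hand": 25, "dp": [-0.257, -0.922, -0.34], "spin": -0.37}, {"hand": 25, "dp": [-0.257, -0.922, -0.34], "spin": -0.37}, {"hand": 25, "dp": [-0.257, -0.922, -0.34], "spin": -0.37}, {"hand": 25, "dp": [-0.257, -0.922, -0.34], "spin": -0.37}, {"hand": 25, "dp": [-0.257, -0.922, -0.34], "spin": -0.37}])

```text
time: 6.3
ee_pos: [0.5023, -0.3355, 0.1424]
eef_rot: [-0.267, 0.963, 0.015, -0.018]
ft_force: [0.2, 0.4, -2.6]
width: 0.0298
grip_force: 4.0
```

```bash
python3 -c "
from h import *
go((.507,-.342,.1),-131)
s=camera('scene').astype(float)
p=read_state()['ee_pos'];a=proj('scene',p)
save('k2.png',[tile(s,a[0]-33,a[1]-25,6)])"
```

```text
t 6.3 pos [ 0.5023 -0.3355  0.1424] yaw -149.0 w 0.0298 F [ 0.2  0.4 -2.6]
   dp [-0.007 -0.039  0.168] spin -0.1 j [ 0.57  0.38 -0.07  1.57  0.03  1.24  2.6 ]
```

View pics/k2.png

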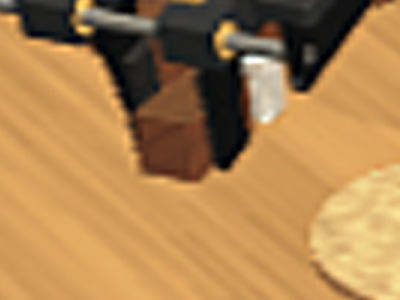

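```bash
python3 -c "
from h import *
s,M=tool();p=s['ee_pos'];a=proj('scene',p);g=p-M[:,2]*.019
for f in (0,20,40,60,80):
    ax=M[:,0]*np.cos(np.radians(f))+M[:,2]*np.sin(np.radians(f))
    up=-M[:,2]*np.cos(np.radians(f))+M[:,0]*np.sin(np.radians(f))
    c=g-up*.006   # key centre line
    P=lambda x,yy,zz:np.round((proj('scene',c+ax*(x+.072)+M[:,1]*yy+up*zz)-a+[33,25])*6).astype(int)
    print(f,'end',P(-.092,.015,.015),P(-.092,-.015,.015),P(-.092,.015,-.015),P(-.092,-.015,-.015),'jaw',P(0,.015,.015),P(0,-.015,.015),P(0,0,0))
"
```

```text
0 end [197 129] [137 118] [210 184] [151 174] jaw [281  16] [223   7] [258  39]
20 end [198 111] [138 101] [201 177] [141 167] jaw [289  64] [232  55] [261  91]
40 end [202  95] [142  84] [194 163] [134 152] jaw [288 117] [232 108] [256 144]
60 end [208  81] [148  71] [190 143] [130 133] jaw [280 170] [224 160] [244 193]
80 end [216  73] [156  63] [190 121] [129 110] jaw [265 217] [209 207] [225 234]
```

>>> carry_out(deltas=[{"hand": 25, "dp": [0, 0, 0.0], "spin": 0.2}, {"hand": 25, "dp": [0, 0, 0.0], "spin": 0.2}, {"hand": 25, "dp": [0, 0, 0.0], "spin": 0.4}, {"hand": 25, "dp": [0, 0, 0.0], "spin": 0.4}, {"hand": 25, "dp": [0, 0, 0.0], "spin": 0.4}, {"hand": 25, "dp": [0, 0, 0.0], "spin": 0.4}, {"hand": 25, "dp": [0, 0, 0.0], "spin": 0.4}, {"hand": 25, "dp": [0, 0, 0.0], "spin": 0.6}, {"hand": 25, "dp": [0, 0, 0.0], "spin": 0.6}, {"hand": 25, "dp": [0, 0, 0.0], "spin": 0.6}, {"hand": 25, "dp": [0, 0, 0.0], "spin": 0.6}, {"hand": 25, "dp": [0, 0, 0.0], "spin": 0.9}, {"hand": 25, "dp": [0, 0, 0.0], "spin": 0.9}, {"hand": 25, "dp": [0, 0, 0.0], "spin": 0.9}, {"hand": 25, "dp": [0, 0, 0.0], "spin": 0.9}, {"hand": 25, "dp": [0, 0, 0.0], "spin": 0.9}, {"hand": 25, "dp": [0, 0, 0.0], "spin": 0.9}, {"hand": 25, "dp": [0, 0, 0.0], "spin": 0.9}, {"hand": 25, "dp": [0, 0, 0.0], "spin": 0.9}], force=3)

```text
time: 8.25
ee_pos: [0.5026, -0.335, 0.143]
eef_rot: [0.912, 0.41, -0.016, -0.017]
ft_force: [-0.4, 0.3, -1.7]
width: 0.0301
grip_force: 3.0
```

>>> carry_out(deltas=[{"hand": 25, "dp": [0, 0, 0.1], "spin": 0}, {"hand": 25, "dp": [0, 0, -0.1], "spin": 0}, {"hand": 25, "dp": [0, 0, -0.1], "spin": 0}, {"hand": 25, "dp": [0, 0, 0.1], "spin": 0}, {"hand": 25, "dp": [0, 0, -0.1], "spin": 0}, {"hand": 25, "dp": [0, 0, -0.1], "spin": 0}, {"hand": 25, "dp": [0, 0, 0.1], "spin": 0}, {"hand": 25, "dp": [0, 0, -0.1], "spin": 0}, {"hand": 25, "dp": [0, 0, -0.1], "spin": 0}, {"hand": 25, "dp": [0, 0, 0], "spin": 0}, {"hand": 25, "dp": [0, 0, 0], "spin": 0}])

```text
time: 9.35
ee_pos: [0.5024, -0.3347, 0.1421]
eef_rot: [0.91, 0.414, -0.016, -0.017]
ft_force: [0.0, -0.0, -1.7]
width: 0.0299
grip_force: 3.0
```

```bash
cat > look.py <<'E'
from h import *
import sys
s,M=tool();p=s['ee_pos'];a=proj('scene',p);g=p-M[:,2]*.019
go((.507,-.342,.1),66)
im=camera('scene').astype(float)
L=float(sys.argv[2])
for f in (0,20,40,60,75,90):
    ax=M[:,0]*np.cos(np.radians(f))+M[:,2]*np.sin(np.radians(f))
    up=-M[:,2]*np.cos(np.radians(f))+M[:,0]*np.sin(np.radians(f))
    c=g-up*.006
    P=lambda x,yy,zz:np.round((proj('scene',c+ax*(x+L)+M[:,1]*yy+up*zz)-a+[33,25])*6).astype(int)
    print(f,'jaw',P(0,.015,.015),P(0,-.015,.015),P(0,.015,-.015),P(0,-.015,-.015))
save(sys.argv[1],[tile(im,a[0]-33,a[1]-25,6)])
E
python3 look.py k3.png .072
```

```text
t 9.35 pos [ 0.5024 -0.3347  0.1421] yaw 48.9 w 0.0299 F [ 0.  -0.  -1.7]
   dp [-0.007  0.04   0.167] spin -0.0951 j [ 0.21  0.39  0.38  1.6  -0.14  1.23 -0.1 ]
0 jaw [129 197] [197 195] [144 253] [210 251]
20 jaw [142 242] [209 241] [158 278] [223 276]
40 jaw [156 270] [221 268] [172 283] [236 281]
60 jaw [170 278] [233 277] [184 268] [246 267]
75 jaw [179 272] [241 270] [190 246] [252 245]
90 jaw [186 255] [248 254] [195 216] [255 215]
```

View pics/k3.png

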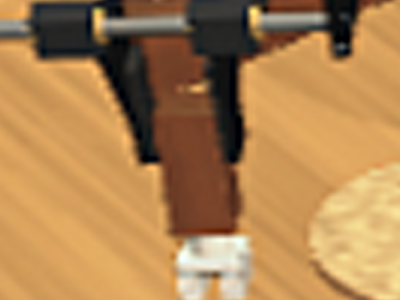

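```bash
python3 -c "
from h import *
go((.501,-.349,.075),49)"
```

```text
t 9.4 pos [ 0.5027 -0.3349  0.1432] yaw 48.9 w 0.0297 F [ 0.6 -0.3 -1. ]
   dp [-0.043  0.044  0.272] spin -0.0006 j [ 0.21  0.39  0.38  1.6  -0.14  1.23 -0.1 ]
```

>>> carry_out(deltas=[{"hand": 25, "dp": [-0.043, 0.044, 0.1], "spin": 0}, {"hand": 25, "dp": [-0.043, 0.044, 0.2], "spin": 0}, {"hand": 25, "dp": [-0.043, 0.044, 0.24], "spin": 0}, {"hand": 25, "dp": [-0.043, 0.044, 0.27], "spin": 0}, {"hand": 25, "dp": [-0.043, 0.044, 0.27], "spin": 0}])

```text
time: 9.9
ee_pos: [0.5012, -0.3488, 0.0759]
eef_rot: [0.91, 0.414, -0.016, -0.017]
ft_force: [0.8, 0.0, -1.0]
width: 0.0296
grip_force: 3.0
```

>>> carry_out(deltas=[{"hand": 25, "dp": [0, 0, 0.01], "spin": 0}, {"hand": 25, "dp": [0, 0, 0.02], "spin": 0}])

```text
time: 10.1
ee_pos: [0.5013, -0.349, 0.0717]
eef_rot: [0.91, 0.414, -0.015, -0.016]
ft_force: [-1.4, 0.7, 3.9]
width: 0.0301
grip_force: 3.0
```

```bash
python3 look.py k4.png .075
```

```text
t 10.1 pos [ 0.5013 -0.349   0.0717] yaw 48.9 w 0.0301 F [-1.4  0.7  3.9]
   dp [ 0.035 -0.006 -0.114] spin -0.0948 j [ 0.25  0.47  0.36  1.64 -0.17  1.1  -0.06]
0 jaw [133 205] [197 204] [146 255] [209 254]
20 jaw [145 247] [208 246] [160 278] [222 277]
40 jaw [158 271] [220 270] [173 281] [234 280]
60 jaw [172 277] [232 275] [185 265] [244 264]
75 jaw [180 268] [240 267] [191 242] [249 241]
90 jaw [187 251] [246 249] [195 212] [253 211]
```

View pics/k4.png

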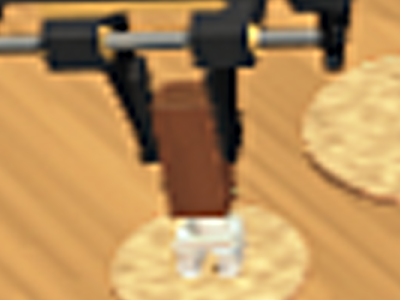

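The crop shows the key hanging steeply, with its jaws at (210,260) touching down on the small coaster. Next I press and push it toward upright.

>>> carry_out(deltas=[{"hand": 25, "dp": [0.02, 0, 0.005], "spin": 0}, {"hand": 25, "dp": [0.04, 0, 0.01], "spin": 0}, {"hand": 25, "dp": [0.06, 0, 0.015], "spin": 0}, {"hand": 25, "dp": [0.06, 0, 0.02], "spin": 0}])

```text
time: 10.55
ee_pos: [0.5111, -0.3363, 0.0651]
eef_rot: [0.91, 0.415, -0.016, -0.017]
ft_force: [0.3, 0.3, 4.2]
width: 0.0303
grip_force: 3.0
```

```bash
cat > fit.py <<'E'
from h import *
# render silhouette fit: tilt (about tool y), grip length; brown and white masks in scene
from scipy.optimize import minimize
s,M=tool();p=s['ee_pos'];g=p-M[:,2]*.019
im=avg('scene',2);a=proj('scene',p);u0,v0=int(a[0])-25,int(a[1])-20
sub=im[v0:v0+60,u0:u0+60];S=8
big=cv2.resize(sub,None,fx=S,fy=S,interpolation=cv2.INTER_CUBIC)
br=(big[...,0]>big[...,2]*1.6)&(big[...,0]<150)&(big[...,0]>50)
wh=(big.min(2)>150)&(big.max(2)-big.min(2)<40)
# keep only the gap region near tool
def mask(pts):
    q=np.array([(proj('scene',X)-[u0,v0]+.5)*S for X in pts]);h=cv2.convexHull(q.astype(np.float32)).astype(np.int32)
    m=np.zeros(br.shape,np.uint8);cv2.fillConvexPoly(m,h,1);return m.astype(bool)
def box(ax,up,y,c,x0,x1,h): return [c+ax*x+y*b+up*d for x in(x0,x1) for b in(-h,h) for d in(-h,h)]
best=[]
for f in range(40,111,2):
  for L in np.arange(.066,.091,.002):
    ax=M[:,0]*np.cos(np.radians(f))+M[:,2]*np.sin(np.radians(f)); up=-M[:,2]*np.cos(np.radians(f))+M[:,0]*np.sin(np.radians(f))
    for o in(-.006,0,.006):
      c=g+ax*L+up*o
      w=mask(box(ax,up,M[:,1],c,-.02,0,.015));b=mask(box(ax,up,M[:,1],c,-.092,-.032,.015))&~w
      low=np.zeros_like(br);low[int(16*S):]=True   # below finger hardware
      sc=((wh!=w)&low).sum()+((br!=b)&low).sum()
      best.append((sc,f,round(L,3),o,ax,c))
best.sort(key=lambda r:r[0])
for r in best[:4]: print(r[:4])
ax,c=best[0][4:];print('tilt from vertical deg',np.degrees(np.arccos(-ax[2])),'mouth',c)
go((.507,-.342,.1),49)
E
python3 fit.py
```

```text
Traceback (most recent call last):
  File "fit.py", line 21, in <module>
    w=mask(box(ax,up,M[:,1],c,-.02,0,.015));b=mask(box(ax,up,M[:,1],c,-.092,-.032,.015))&~w
                                              ~~~~^^^^^^^^^^^^^^^^^^^^^^^^^^^^^^^^^^^^^^
  File "fit.py", line 12, in mask
    q=np.array([(proj('scene',X)-[u0,v0]+.5)*S for X in pts]);h=cv2.convexHull(q.astype(np.float32)).astype(np.int32)
                 ~~~~^^^^^^^^^^^
  File "h.py", line 7, in proj
    c=get_calibration(n);p=c["R"]@np.asarray(X)+c["t"];return np.array([c["fx"]*p[0]/p[2]+c["cx"],c["fy"]*p[1]/p[2]+c["cy"]])
ValueError: time passes only in moves, steps and waits
```

```bash
sed -i '2a import functools; get_calibration=functools.cache(get_calibration)' h.py; python3 fit.py
```

```text
(np.int64(7012), 72, np.float64(0.07), 0)
(np.int64(7050), 70, np.float64(0.07), 0)
(np.int64(7063), 70, np.float64(0.068), 0)
(np.int64(7102), 68, np.float64(0.068), 0)
tilt from vertical deg 17.33151338501637 mouth [ 0.52246957 -0.31988383  0.01708311]
t 10.75 pos [ 0.5101 -0.3373  0.065 ] yaw 48.9 w 0.0303 F [1.5 2.4 1. ]
   dp [-0.024 -0.003 -0.14 ] spin -0.0004 j [ 0.23  0.48  0.36  1.64 -0.17  1.1  -0.08]
```

```bash
python3 look.py k5.png .075
```

```text
t 10.75 pos [ 0.5101 -0.3373  0.065 ] yaw 48.9 w 0.0303 F [1.5 2.4 1. ]
   dp [-0.024 -0.003 -0.14 ] spin -0.0949 j [ 0.23  0.48  0.36  1.64 -0.17  1.1  -0.08]
0 jaw [132 207] [197 206] [146 257] [209 256]
20 jaw [145 249] [208 247] [160 279] [222 278]
40 jaw [158 272] [220 271] [174 281] [234 280]
60 jaw [172 277] [232 276] [185 264] [244 263]
75 jaw [180 268] [240 267] [191 241] [250 240]
90 jaw [187 250] [246 249] [195 211] [253 210]
```

View pics/k5.png

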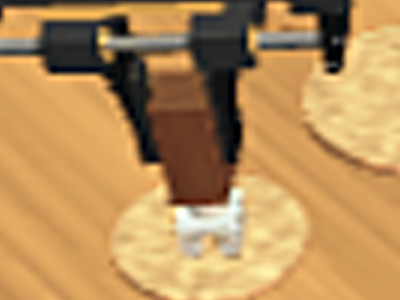

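>>> carry_out(deltas=[{"hand": 25, "dp": [0.01, 0, 0.01], "spin": 0}, {"hand": 25, "dp": [0.015, 0, 0.02], "spin": 0}, {"hand": 25, "dp": [0.015, 0, 0.02], "spin": 0}, {"hand": 35, "dp": [0.015, 0, 0.01], "spin": 0}, {"hand": 45, "dp": [0.015, 0, 0.01], "spin": 0}, {"hand": 60, "dp": [0.015, 0, 0.0], "spin": 0}, {"hand": 70, "dp": [0.015, 0, 0.0], "spin": 0}, {"hand": 70, "dp": [0.015, 0, 0.0], "spin": 0}, {"hand": 70, "dp": [0.015, 0, 0.0], "spin": 0}, {"hand": 70, "dp": [0.015, 0, 0.0], "spin": 0}])

```text
time: 11.8
ee_pos: [0.5125, -0.3345, 0.065]
eef_rot: [0.91, 0.414, -0.016, -0.017]
ft_force: [0.2, -0.3, -0.7]
width: 0.0683
grip_force: 0.0
```

```bash
python3 look.py k6.png .075
python3 - <<'E'
from h import *
im=cv2.imread('pics/k6.png')
s=read_state();a=proj('scene',s['ee_pos'])
# upright key predictions at guessed centre
for z in(.006,.026,.038,.098): print(z,(proj('scene',(.507,-.342,z))-a+[33,25])*6)
E
```

```text
t 11.8 pos [ 0.5125 -0.3345  0.065 ] yaw 48.9 w 0.0683 F [ 0.2 -0.3 -0.7]
   dp [-0.039 -0.003 -0.139] spin -0.0949 j [ 0.22  0.48  0.36  1.64 -0.17  1.1  -0.09]
0 jaw [132 208] [197 206] [146 257] [209 256]
20 jaw [144 249] [208 248] [160 279] [222 278]
40 jaw [158 273] [220 272] [174 281] [234 280]
60 jaw [172 277] [232 276] [185 265] [244 263]
75 jaw [180 268] [240 267] [191 241] [250 240]
90 jaw [187 250] [246 249] [195 211] [253 209]
0.006 [215.82023056 231.14762825]
0.026 [210.25356067 200.39494481]
0.038 [206.8411749  181.54345526]
0.098 [188.91204167  82.49519681]
```

View pics/k6.png

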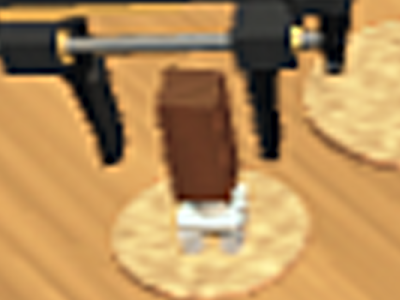

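The crop shows the key standing released on the small coaster, its top face centred at about (193,86). Next I centre the tool on it and regrip lower.

Run:
```python
from h import *
s=read_state();a=proj('scene',s['ee_pos'])
f=lambda x,y,z:ray('scene',a[0]-33+x/6,a[1]-25+y/6,z)
print('top face',f(193,86,.098),'jaws bottom front mid',f(212,250,.006))
k=f(193,86,.098)
go((k[0],k[1],.051),49)
print(tool()[1][:,2])
```

```text
top face [ 0.50700599 -0.33844316  0.098     ] jaws bottom front mid [ 0.5165966  -0.33103762  0.006     ]
t 11.85 pos [ 0.5125 -0.3345  0.065 ] yaw 48.9 w 0.0689 F [ 1.2  1.  -0.7]
   dp [-0.025 -0.004  0.056] spin -0.0004 j [ 0.22  0.48  0.36  1.64 -0.17  1.1  -0.09]
[-0.04285761  0.01754803 -0.99892707]
```

>>> carry_out(deltas=[{"hand": 70, "dp": [-0.028, 0, 0.03], "spin": 0}, {"hand": 70, "dp": [-0.028, 0, 0.056], "spin": 0}, {"hand": 70, "dp": [-0.028, 0, 0.056], "spin": 0}, {"hand": 25, "dp": [-0.028, 0, 0.056], "spin": 0}, {"hand": 25, "dp": [-0.028, 0, 0.056], "spin": 0}, {"hand": 25, "dp": [-0.028, 0, 0.056], "spin": 0}, {"hand": 25, "dp": [-0.028, 0, 0.056], "spin": 0}, {"hand": 25, "dp": [-0.028, 0, 0.056], "spin": 0}, {"hand": 25, "dp": [-0.028, 0, 0.056], "spin": 0}], force=8)

```text
time: 12.75
ee_pos: [0.5074, -0.3395, 0.0512]
eef_rot: [0.91, 0.414, -0.016, -0.017]
ft_force: [-0.3, 0.9, -0.1]
width: 0.0304
grip_force: 0.1
```

>>> carry_out(deltas=[{"hand": 25, "dp": [0, 0, 0], "spin": 0}, {"hand": 25, "dp": [0, 0, -0.01], "spin": 0}, {"hand": 25, "dp": [0, 0, -0.01], "spin": 0}], force=45)

```text
time: 13.05
ee_pos: [0.5075, -0.3397, 0.0539]
eef_rot: [0.91, 0.414, -0.016, -0.017]
ft_force: [0.6, -0.0, -1.3]
width: 0.0298
grip_force: 45.0
```

```bash
python3 -c "
from h import *
go((.603,.279,.2),172)
go((.507,-.341,.13),172)"
```

```text
t 13.05 pos [ 0.5075 -0.3397  0.0539] yaw 48.9 w 0.0298 F [ 0.6 -0.  -1.3]
   dp [ 2.107 -1.364 -0.557] spin -0.6838 j [ 0.24  0.49  0.36  1.65 -0.18  1.07 -0.07]
t 13.05 pos [ 0.5075 -0.3397  0.0539] yaw 48.9 w 0.0298 F [ 0.6 -0.  -1.3]
   dp [-0.01  -0.011 -0.304] spin -0.6838 j [ 0.24  0.49  0.36  1.65 -0.18  1.07 -0.07]
```

>>> carry_out(deltas=[{"hand": 25, "dp": [0, 0, -0.3], "spin": 0}, {"hand": 25, "dp": [0, 0, -0.6], "spin": 0}, {"hand": 25, "dp": [0, 0, -0.6], "spin": -0.3}, {"hand": 25, "dp": [0.2, -0.13, -0.6], "spin": -0.3}, {"hand": 25, "dp": [0.35, -0.23, -0.6], "spin": -0.3}, {"hand": 25, "dp": [0.5, -0.33, -0.6], "spin": -0.68}, {"hand": 25, "dp": [0.7, -0.45, -0.6], "spin": -0.68}, {"hand": 25, "dp": [0.8, -0.52, -0.6], "spin": -0.68}, {"hand": 25, "dp": [0.95, -0.62, -0.6], "spin": -0.68}, {"hand": 25, "dp": [0.95, -0.62, -0.6], "spin": -0.68}, {"hand": 25, "dp": [0.95, -0.62, -0.6], "spin": -0.68}, {"hand": 25, "dp": [0.95, -0.62, -0.6], "spin": -0.68}, {"hand": 25, "dp": [0.95, -0.62, -0.6], "spin": -0.68}, {"hand": 25, "dp": [0.95, -0.62, -0.6], "spin": -0.68}, {"hand": 25, "dp": [0.95, -0.62, -0.6], "spin": -0.68}, {"hand": 25, "dp": [0.95, -0.62, -0.6], "spin": -0.68}, {"hand": 25, "dp": [0.95, -0.62, -0.6], "spin": -0.68}, {"hand": 25, "dp": [0.95, -0.62, -0.6], "spin": -0.68}])

```text
time: 14.85
ee_pos: [0.5531, -0.0616, 0.2067]
eef_rot: [0.076, 0.997, 0.007, -0.022]
ft_force: [-0.4, -0.3, -1.0]
width: 0.0297
grip_force: 45.0
```

Run:
```python
from h import *
go((.592,.279,.12),172)
# refine tab yaw of left screw from scene & top (key not yet there)
d=np.load("im0.npz")
s=d['s'];g=s.mean(2)
for nm,X in dict(L=(.592,.279,.0275)).items():
  u,v=proj('scene',X);U,V=np.meshgrid(np.arange(640),np.arange(400))
  for th in(170,190,210):
    uu,vv=u,v
    for i in range(5):
      m=np.hypot(U-uu,V-vv)<8;w=np.clip(g-th,0,None)*m;uu,vv=(w*U).sum()/w.sum(),(w*V).sum()/w.sum()
    C=np.cov(np.vstack([U[m],V[m]]),aweights=w[m]+1e-9);val,vec=np.linalg.eigh(C);a=vec[:,1]
    p=ray('scene',uu,vv,.0265);q=ray('scene',uu+3*a[0],vv+3*a[1],.0265)-p;print(nm,th,p,val,np.degrees(np.arctan(q[1]/q[0])))
# top: fit tab as rotated bar, matched filter
t=d['t'].mean(2)
from scipy.optimize import minimize
def model(P,S=8):
    x,y,yaw,bg,A,B,sig,gx,gy=P
    return None
c=get_calibration('top')
def render(x,y,yaw,win,sig):
    u0,v0,n=win;S=10;im=np.zeros((n*S,n*S),np.float32);di=im.copy()
    a=np.radians(yaw);e=np.array([np.cos(a),np.sin(a)]);f=np.array([-e[1],e[0]])
    P=np.array([(proj('top',[x,y,.0275]+np.append(e*i*.013+f*j*.003,0))-[u0,v0]+.5)*S for i,j in((1,1),(1,-1),(-1,-1),(-1,1))])
    cv2.fillPoly(im,[np.round(P*16).astype(np.int32)],1,shift=4)
    T=np.linspace(0,2*np.pi,60);D=np.array([(proj('top',[x+.021*np.cos(k),y+.021*np.sin(k),.0175])-[u0,v0]+.5)*S for k in T])
    cv2.fillPoly(di,[np.round(D*16).astype(np.int32)],1,shift=4)
    r=lambda q:cv2.resize(cv2.GaussianBlur(q,(0,0),sig*S),(n,n),interpolation=cv2.INTER_AREA)
    return r(im),r(di)
for nm,X in dict(L=(.5895,.2795),R=(.618,.1215)).items():
    u,v=proj('top',(*X,.02));n=24;u0,v0=int(u)-12,int(v)-12;sub=t[v0:v0+n,u0:u0+n]
    # stay on plate
    msk=np.hypot(*np.meshgrid(np.arange(n)-12,np.arange(n)-12))<8.5
    def cost(p):
        a,b=render(p[0],p[1],p[2]*100,(u0,v0,n),abs(p[3])*10)
        yy,xx=np.mgrid[:n,:n];A=np.stack([a,b,np.ones_like(a),xx,yy],-1)[msk];z=sub[msk]
        co,*_=np.linalg.lstsq(A,z,rcond=None);return ((A@co-z)**2).mean()
    best=min((minimize(cost,[X[0],X[1],y0/100,.1],method='Nelder-Mead',options=dict(initial_simplex=np.array([[X[0],X[1],y0/100,.1]]*5)+np.vstack([np.zeros(4),np.diag([.004,.004,.08,.03])]),maxiter=150)) for y0 in(-5,-15)),key=lambda r:r.fun)
    print(nm,best.x*[1,1,100,10],best.fun)
```

```text
t 14.85 pos [ 0.5531 -0.0616  0.2067] yaw 171.3 w 0.0297 F [-0.4 -0.3 -1. ]
   dp [0.036 1.366 0.363] spin -0.0038 j [ 0.05  0.23 -0.02  1.63 -0.01  1.33  1.46]
L 170 [0.59205246 0.27656419 0.0265    ] [0.91170578 9.65303283] -6.995455279982113
L 190 [0.59193907 0.27637982 0.0265    ] [0.79612295 9.48234141] -7.336082981647865
L 210 [0.59181525 0.27615331 0.0265    ] [0.67606734 9.38097942] -7.538677943643357
L [ 0.59025688  0.27947734 -8.05067022  0.83359413] 10.201867053989263
R [ 0.61913667  0.12210042 -9.2391603   0.85090301] 17.675168673359867
```

>>> carry_out(deltas=[{"hand": 25, "dp": [0.015, 0.7, 0], "spin": 0}, {"hand": 25, "dp": [0.015, 0.7, 0], "spin": 0}, {"hand": 25, "dp": [0.015, 0.7, 0], "spin": 0}, {"hand": 25, "dp": [0.015, 0.7, 0], "spin": 0}, {"hand": 25, "dp": [0.015, 0.7, 0], "spin": -0.006}])

```text
time: 15.35
ee_pos: [0.5754, 0.1176, 0.2085]
eef_rot: [0.064, 0.998, 0.008, -0.022]
ft_force: [0.3, -0.3, -2.2]
width: 0.0297
grip_force: 45.0
```

>>> carry_out(deltas=[{"hand": 25, "dp": [0.015, 0.66, 0], "spin": 0}, {"hand": 25, "dp": [0.015, 0.66, 0], "spin": 0}, {"hand": 25, "dp": [0.015, 0.66, 0], "spin": 0}, {"hand": 25, "dp": [0.015, 0.66, 0.2], "spin": 0}, {"hand": 25, "dp": [0.015, 0.66, 0.4], "spin": 0}, {"hand": 25, "dp": [0.015, 0.66, 0.4], "spin": 0}])

```text
time: 15.95
ee_pos: [0.586, 0.2757, 0.1039]
eef_rot: [0.067, 0.997, 0.004, -0.027]
ft_force: [0.1, -0.1, -1.5]
width: 0.0297
grip_force: 45.0
```

```bash
python3 -c "
from h import *
go((.5934,.2765,.077),172.3)"
```

```text
t 15.95 pos [0.586  0.2757 0.1039] yaw 172.4 w 0.0297 F [ 0.1 -0.1 -1.5]
   dp [-0.035  0.007  0.106] spin 0.0004 j [-0.36  0.5  -0.18  1.48  0.06  1.2   0.9 ]
```

>>> carry_out(deltas=[{"hand": 25, "dp": [-0.035, 0.007, 0.05], "spin": 0}, {"hand": 25, "dp": [-0.035, 0.007, 0.1], "spin": 0}, {"hand": 25, "dp": [-0.035, 0.007, 0.1], "spin": 0}])

```text
time: 16.25
ee_pos: [0.5983, 0.278, 0.0855]
eef_rot: [0.067, 0.997, 0.007, -0.022]
ft_force: [-0.5, -0.0, -0.8]
width: 0.0301
grip_force: 45.0
```

>>> carry_out(deltas=[{"hand": 25, "dp": [0, 0, 0.01], "spin": 0}, {"hand": 25, "dp": [0, 0, 0.02], "spin": 0}, {"hand": 25, "dp": [0, 0, 0.03], "spin": 0}])

```text
time: 16.55
ee_pos: [0.5978, 0.2792, 0.0788]
eef_rot: [0.066, 0.998, 0.008, -0.021]
ft_force: [0.6, 0.5, -1.4]
width: 0.0298
grip_force: 45.0
```

```bash
python3 -c "
from h import *
go((.5934,.2765,.063),172.3)"
```

```text
t 16.55 pos [0.5978 0.2792 0.0788] yaw 172.4 w 0.0298 F [ 0.6  0.5 -1.4]
   dp [ 0.013 -0.014  0.064] spin 0.0005 j [-0.36  0.54 -0.18  1.48  0.06  1.15  0.9 ]
```

>>> carry_out(deltas=[{"hand": 25, "dp": [0.014, -0.014, 0], "spin": 0}, {"hand": 25, "dp": [0.014, -0.014, 0], "spin": 0}, {"hand": 25, "dp": [0.014, -0.014, 0.01], "spin": 0}, {"hand": 25, "dp": [0.014, -0.014, 0.02], "spin": 0}, {"hand": 25, "dp": [0.014, -0.014, 0.03], "spin": 0}, {"hand": 25, "dp": [0.014, -0.014, 0.03], "spin": 0}])

```text
time: 17.15
ee_pos: [0.5929, 0.2761, 0.0702]
eef_rot: [0.066, 0.998, 0.007, -0.022]
ft_force: [-0.5, 0.6, -0.3]
width: 0.0293
grip_force: 45.0
```

```bash
python3 -c "
from h import *
go((.5934,.2765,.063),172.3)"
```

```text
t 17.15 pos [0.5929 0.2761 0.0702] yaw 172.4 w 0.0293 F [-0.5  0.6 -0.3]
   dp [-0.003  0.001  0.029] spin 0.0006 j [-0.35  0.54 -0.18  1.5   0.06  1.14  0.9 ]
```

>>> carry_out(deltas=[{"hand": 25, "dp": [0, 0, 0.01], "spin": 0}, {"hand": 25, "dp": [0, 0, 0.02], "spin": 0}, {"hand": 25, "dp": [0, 0, 0.026], "spin": 0}, {"hand": 25, "dp": [0, 0, 0.026], "spin": 0}])

```text
time: 17.55
ee_pos: [0.5927, 0.2762, 0.0639]
eef_rot: [0.066, 0.998, 0.007, -0.022]
ft_force: [-0.4, -0.0, -1.6]
width: 0.0296
grip_force: 45.0
```

>>> carry_out(deltas=[{"hand": 25, "dp": [0, 0, 0.002], "spin": 0.03}, {"hand": 25, "dp": [0, 0, 0.002], "spin": 0.06}, {"hand": 25, "dp": [0, 0, 0.002], "spin": 0.09}, {"hand": 25, "dp": [0, 0, 0.002], "spin": 0.12}, {"hand": 25, "dp": [0, 0, 0.002], "spin": 0.15}, {"hand": 25, "dp": [0, 0, 0.002], "spin": 0.18}, {"hand": 25, "dp": [0, 0, 0.002], "spin": 0.21}, {"hand": 25, "dp": [0, 0, 0.002], "spin": 0.24}, {"hand": 25, "dp": [0, 0, 0.002], "spin": 0.24}], force=55)

```text
time: 18.45
ee_pos: [0.5928, 0.2762, 0.0638]
eef_rot: [0.43, 0.903, -0.002, -0.023]
ft_force: [-0.1, -1.6, -1.3]
width: 0.0299
grip_force: 55.0
```

```bash
python3 -c "
from h import *
go((.5934,.2765,.063),93.3);print(read_state()['torque'])"
```

```text
t 18.45 pos [0.5928 0.2762 0.0638] yaw 129.1 w 0.0299 F [-0.1 -1.6 -1.3]
   dp [-0.001  0.003  0.003] spin 0.1988 j [-0.46  0.54 -0.04  1.51 -0.02  1.12  0.2 ]
[-0.3383662   0.09521934  0.12635339]
```

>>> carry_out(deltas=[{"hand": 25, "dp": [0, 0, 0], "spin": 0.03}, {"hand": 25, "dp": [0, 0, 0], "spin": 0.06}, {"hand": 25, "dp": [0, 0, 0], "spin": 0.09}, {"hand": 25, "dp": [0, 0, 0], "spin": 0.12}, {"hand": 25, "dp": [0, 0, 0], "spin": 0.15}, {"hand": 25, "dp": [0, 0, 0], "spin": 0.17}, {"hand": 25, "dp": [0, 0, 0], "spin": 0.185}, {"hand": 25, "dp": [0, 0, 0], "spin": 0.185}])

```text
time: 19.25
ee_pos: [0.5926, 0.2761, 0.0637]
eef_rot: [0.669, 0.743, -0.008, -0.022]
ft_force: [-2.0, -1.2, -0.0]
width: 0.0298
grip_force: 55.0
```

```bash
python3 -c "
from h import *
go((.5934,.2765,.063),93.3);print(read_state()['torque'])"
```

```text
t 19.25 pos [0.5926 0.2761 0.0637] yaw 96.0 w 0.0298 F [-2.  -1.2 -0. ]
   dp [0.001 0.004 0.003] spin 0.0149 j [-0.54  0.54  0.07  1.52 -0.08  1.12 -0.34]
[-0.52711366  0.52829441  0.14821151]
```

>>> carry_out(deltas=[{"hand": 25, "dp": [0, 0, 0], "spin": 0.015}, {"hand": 25, "dp": [0, 0, 0], "spin": 0.03}, {"hand": 25, "dp": [0, 0, 0], "spin": 0.03}])

```text
time: 19.55
ee_pos: [0.5925, 0.2762, 0.0637]
eef_rot: [0.703, 0.711, -0.009, -0.021]
ft_force: [-2.5, -1.3, 0.4]
width: 0.0298
grip_force: 55.0
```

```bash
python3 -c "
from h import *
go((.5934,.2765,.063),91);print(read_state()['torque'])"
```

```text
t 19.55 pos [0.5925 0.2762 0.0637] yaw 90.6 w 0.0298 F [-2.5 -1.3  0.4]
   dp [0.001 0.004 0.003] spin -0.0022 j [-0.55  0.54  0.09  1.52 -0.09  1.12 -0.42]
[-0.56617392  0.72445143  0.10881564]
```

>>> carry_out(deltas=[{"hand": 25, "dp": [0, 0, 0], "spin": 0.015}, {"hand": 25, "dp": [0, 0, 0], "spin": 0.025}, {"hand": 25, "dp": [0, 0, 0], "spin": 0.025}])

```text
time: 19.85
ee_pos: [0.5925, 0.2762, 0.0637]
eef_rot: [0.731, 0.682, -0.01, -0.021]
ft_force: [-3.4, -3.4, 1.0]
width: 0.0298
grip_force: 55.0
```

```bash
python3 -c "
from h import *
go((.5934,.2765,.063),91);print(read_state()['torque'])"
```

```text
t 19.85 pos [0.5925 0.2762 0.0637] yaw 86.1 w 0.0298 F [-3.4 -3.4  1. ]
   dp [0.002 0.004 0.003] spin -0.0273 j [-0.57  0.54  0.11  1.52 -0.1   1.12 -0.5 ]
[-0.82606412  1.03102384  0.7218139 ]
```

>>> carry_out(deltas=[{"hand": 25, "dp": [0, 0, 0], "spin": -0.045}, {"hand": 25, "dp": [0, 0, -0.02], "spin": -0.045}, {"hand": 25, "dp": [0, 0, -0.08], "spin": -0.045}, {"hand": 25, "dp": [0, 0, -0.2], "spin": -0.045}, {"hand": 25, "dp": [0, 0, -0.2], "spin": -0.045}])

```text
time: 20.35
ee_pos: [0.598, 0.2766, 0.1196]
eef_rot: [0.682, 0.731, -0.004, -0.02]
ft_force: [0.7, 0.3, -0.3]
width: 0.0301
grip_force: 55.0
```

Run:
```python
from h import *
go((.6212,.1195,.113),171);print(read_state()['torque'])
```

```text
t 20.35 pos [0.598  0.2766 0.1196] yaw 93.9 w 0.0301 F [ 0.7  0.3 -0.3]
   dp [-0.634  0.05   0.01 ] spin -0.4284 j [-0.55  0.49  0.09  1.47 -0.08  1.21 -0.37]
[-0.10837604 -0.12148136 -0.0214203 ]
```

>>> carry_out(deltas=[{"hand": 25, "dp": [0, 0, 0], "spin": -0.428}, {"hand": 25, "dp": [0, 0, 0], "spin": -0.428}, {"hand": 25, "dp": [0, 0, 0], "spin": -0.428}, {"hand": 25, "dp": [0, 0, 0], "spin": -0.428}, {"hand": 25, "dp": [0, 0, 0], "spin": -0.428}, {"hand": 25, "dp": [0, 0, 0], "spin": -0.428}, {"hand": 25, "dp": [0, 0, 0], "spin": -0.428}, {"hand": 25, "dp": [0, 0, 0], "spin": -0.428}, {"hand": 25, "dp": [0, 0, 0], "spin": -0.428}, {"hand": 25, "dp": [0, 0, 0], "spin": -0.428}, {"hand": 25, "dp": [-0.63, 0.05, 0], "spin": -0.428}, {"hand": 25, "dp": [-0.63, 0.05, 0], "spin": -0.428}, {"hand": 25, "dp": [-0.63, 0.05, 0], "spin": -0.428}, {"hand": 25, "dp": [-0.63, 0.05, 0], "spin": -0.428}, {"hand": 25, "dp": [-0.63, 0.05, 0], "spin": -0.428}])

```text
time: 21.85
ee_pos: [0.6195, 0.1165, 0.1105]
eef_rot: [0.082, 0.996, 0.007, -0.021]
ft_force: [0.5, 0.6, -1.7]
width: 0.0298
grip_force: 55.0
```

Run:
```python
from h import *
# left screw check in scene: tab yaw now
g=avg('scene',2).mean(2);U,V=np.meshgrid(np.arange(640),np.arange(400));u,v=proj('scene',(.592,.2765,.0275))
for i in range(5):
  m=np.hypot(U-u,V-v)<8;w=np.clip(g-190,0,None)*m;u,v=(w*U).sum()/w.sum(),(w*V).sum()/w.sum()
C=np.cov(np.vstack([U[m],V[m]]),aweights=w[m]+1e-9);a=np.linalg.eigh(C)[1][:,1]
p=ray('scene',u,v,.0265);q=ray('scene',u+3*a[0],v+3*a[1],.0265)-p;print('L tab',p,np.degrees(np.arctan2(q[1],q[0])))
go((.6217,.1188,.08),171)
```

```text
L tab [0.59147955 0.27616847 0.0265    ] -79.49388064627378
t 21.95 pos [0.6186 0.121  0.1104] yaw 171.0 w 0.03 F [-0.6  0.8 -0.6]
   dp [-0.019 -0.008  0.121] spin 0.0002 j [-0.17  0.45 -0.11  1.54  0.02  1.19  1.14]
```

>>> carry_out(deltas=[{"hand": 25, "dp": [-0.019, -0.008, 0.06], "spin": 0}, {"hand": 25, "dp": [-0.019, -0.008, 0.12], "spin": 0}, {"hand": 25, "dp": [-0.019, -0.008, 0.12], "spin": 0}, {"hand": 25, "dp": [-0.019, -0.008, 0.12], "spin": 0}])

```text
time: 22.35
ee_pos: [0.621, 0.1176, 0.0787]
eef_rot: [0.077, 0.997, 0.007, -0.023]
ft_force: [0.3, 0.5, 0.0]
width: 0.0298
grip_force: 55.0
```

Run:
```python
from h import *
go((.6217,.1188,.064),171)
```

```text
t 22.35 pos [0.621  0.1176 0.0787] yaw 171.2 w 0.0298 F [0.3 0.5 0. ]
   dp [-0.005  0.005  0.059] spin 0.0009 j [-0.16  0.49 -0.11  1.56  0.02  1.14  1.15]
```

>>> carry_out(deltas=[{"hand": 25, "dp": [-0.005, 0.004, 0.01], "spin": 0}, {"hand": 25, "dp": [-0.005, 0.004, 0.02], "spin": 0}, {"hand": 25, "dp": [-0.005, 0.004, 0.03], "spin": 0}, {"hand": 25, "dp": [-0.005, 0.004, 0.035], "spin": 0}, {"hand": 25, "dp": [-0.005, 0.004, 0.035], "spin": 0}])

```text
time: 22.85
ee_pos: [0.6227, 0.118, 0.0708]
eef_rot: [0.077, 0.997, 0.007, -0.022]
ft_force: [-0.9, 0.4, -2.0]
width: 0.0297
grip_force: 55.0
```

Run:
```python
from h import *
go((.6217,.1188,.064),171)
```

```text
t 22.85 pos [0.6227 0.118  0.0708] yaw 171.1 w 0.0297 F [-0.9  0.4 -2. ]
   dp [0.003 0.002 0.028] spin 0.0007 j [-0.16  0.5  -0.1   1.56  0.02  1.12  1.15]
```

No contact at 70.8 mm, so the tab is in the slot. I continue down.

>>> carry_out(deltas=[{"hand": 25, "dp": [0.002, 0.002, 0.01], "spin": 0}, {"hand": 25, "dp": [0.002, 0.002, 0.02], "spin": 0}, {"hand": 25, "dp": [0.002, 0.002, 0.028], "spin": 0}, {"hand": 25, "dp": [0.002, 0.002, 0.028], "spin": 0}])

```text
time: 23.25
ee_pos: [0.6218, 0.1187, 0.0636]
eef_rot: [0.077, 0.997, 0.007, -0.022]
ft_force: [-0.4, -0.0, -1.9]
width: 0.0297
grip_force: 55.0
```

>>> carry_out(deltas=[{"hand": 25, "dp": [0, 0, 0], "spin": 0.03}, {"hand": 25, "dp": [0, 0, 0], "spin": 0.06}, {"hand": 25, "dp": [0, 0, 0], "spin": 0.09}, {"hand": 25, "dp": [0, 0, 0], "spin": 0.12}, {"hand": 25, "dp": [0, 0, 0], "spin": 0.15}, {"hand": 25, "dp": [0, 0, 0], "spin": 0.18}, {"hand": 25, "dp": [0, 0, 0], "spin": 0.21}, {"hand": 25, "dp": [0, 0, 0], "spin": 0.24}, {"hand": 25, "dp": [0, 0, 0], "spin": 0.24}])

```text
time: 24.15
ee_pos: [0.6219, 0.1188, 0.064]
eef_rot: [0.439, 0.898, -0.002, -0.023]
ft_force: [-0.7, -0.6, -1.4]
width: 0.0299
grip_force: 55.0
```

Run:
```python
from h import *
go((.6217,.1188,.064),92);print(read_state()['torque'])
```

```text
t 24.15 pos [0.6219 0.1188 0.064 ] yaw 127.8 w 0.0299 F [-0.7 -0.6 -1.4]
   dp [ 0.001 -0.001  0.   ] spin 0.199 j [-0.27  0.5   0.04  1.57 -0.05  1.11  0.44]
[-0.1595466   0.11992123  0.0900987 ]
```

>>> carry_out(deltas=[{"hand": 25, "dp": [0, 0, 0], "spin": 0.03}, {"hand": 25, "dp": [0, 0, 0], "spin": 0.06}, {"hand": 25, "dp": [0, 0, 0], "spin": 0.09}, {"hand": 25, "dp": [0, 0, 0], "spin": 0.12}, {"hand": 25, "dp": [0, 0, 0], "spin": 0.15}, {"hand": 25, "dp": [0, 0, 0], "spin": 0.18}, {"hand": 25, "dp": [0, 0, 0], "spin": 0.205}, {"hand": 25, "dp": [0, 0, 0], "spin": 0.205}])

```text
time: 24.95
ee_pos: [0.6217, 0.1187, 0.064]
eef_rot: [0.7, 0.714, -0.009, -0.022]
ft_force: [-1.8, -1.4, 1.7]
width: 0.0294
grip_force: 55.0
```

Run:
```python
from h import *
go((.6217,.1188,.064),86);print(read_state()['torque'])
```

```text
t 24.95 pos [0.6217 0.1187 0.064 ] yaw 91.1 w 0.0294 F [-1.8 -1.4  1.7]
   dp [ 0. -0. -0.] spin 0.0283 j [-0.36  0.5   0.16  1.58 -0.11  1.11 -0.15]
[-0.27759488  0.52947193  0.07516403]
```

>>> carry_out(deltas=[{"hand": 25, "dp": [0, 0, 0], "spin": 0.015}, {"hand": 25, "dp": [0, 0, 0], "spin": 0.028}, {"hand": 25, "dp": [0, 0, 0], "spin": 0.028}])

```text
time: 25.25
ee_pos: [0.6217, 0.1187, 0.064]
eef_rot: [0.73, 0.683, -0.01, -0.021]
ft_force: [-2.0, -0.7, 1.6]
width: 0.0296
grip_force: 55.0
```

Run:
```python
from h import *
go((.6217,.1188,.064),86);print(read_state()['torque'])
```

```text
t 25.25 pos [0.6217 0.1187 0.064 ] yaw 86.2 w 0.0296 F [-2.  -0.7  1.6]
   dp [0. 0. 0.] spin 0.0011 j [-0.38  0.5   0.17  1.58 -0.12  1.11 -0.23]
[-0.33401654  0.84093575  0.65608518]
```

>>> carry_out(deltas=[{"hand": 25, "dp": [0, 0, 0], "spin": -0.045}, {"hand": 25, "dp": [0, 0, -0.02], "spin": -0.045}, {"hand": 25, "dp": [0, 0, -0.1], "spin": -0.045}, {"hand": 25, "dp": [0, 0, -0.3], "spin": -0.045}, {"hand": 25, "dp": [0, 0, -0.5], "spin": -0.045}, {"hand": 25, "dp": [0, 0, -0.5], "spin": -0.045}])

```text
time: 25.85
ee_pos: [0.6314, 0.1169, 0.1975]
eef_rot: [0.682, 0.731, -0.003, -0.018]
ft_force: [0.7, -0.2, -1.0]
width: 0.0296
grip_force: 55.0
```

Run:
```python
from h import *
go((.5075,-.340,.18),49)
```

```text
t 25.85 pos [0.6314 0.1169 0.1975] yaw 93.9 w 0.0296 F [ 0.7 -0.2 -1. ]
   dp [-1.79  -0.619  0.047] spin 0.2497 j [-0.36  0.4   0.17  1.43 -0.09  1.34 -0.12]
```

>>> carry_out(deltas=[{"hand": 25, "dp": [-0.9, -0.31, 0.02], "spin": 0}, {"hand": 25, "dp": [-0.9, -0.31, 0.02], "spin": 0}, {"hand": 25, "dp": [-0.9, -0.31, 0.02], "spin": 0}, {"hand": 25, "dp": [-0.9, -0.31, 0.02], "spin": 0}, {"hand": 25, "dp": [-0.9, -0.31, 0.02], "spin": 0}, {"hand": 25, "dp": [-0.9, -0.31, 0.02], "spin": 0}])

```text
time: 26.45
ee_pos: [0.5641, -0.1206, 0.1829]
eef_rot: [0.685, 0.728, -0.009, -0.021]
ft_force: [-0.4, 0.4, -1.4]
width: 0.0299
grip_force: 55.0
```

>>> carry_out(deltas=[{"hand": 25, "dp": [-0.89, -0.31, 0.02], "spin": 0.25}, {"hand": 25, "dp": [-0.89, -0.31, 0.02], "spin": 0.25}, {"hand": 25, "dp": [-0.89, -0.31, 0.02], "spin": 0.25}, {"hand": 25, "dp": [-0.89, -0.31, 0.02], "spin": 0.25}, {"hand": 25, "dp": [-0.89, -0.31, 0.02], "spin": 0.25}, {"hand": 25, "dp": [-0.89, -0.31, 0.02], "spin": 0.25}, {"hand": 25, "dp": [-0.89, -0.31, 0.02], "spin": 0.25}, {"hand": 25, "dp": [-0.89, -0.31, 0.02], "spin": 0.25}])

```text
time: 27.25
ee_pos: [0.505, -0.3394, 0.176]
eef_rot: [0.909, 0.416, -0.015, -0.017]
ft_force: [0.3, 0.9, -1.0]
width: 0.0297
grip_force: 55.0
```

Run:
```python
from h import *
go((.5075,-.340,.058),49)
g=avg('top',2).mean(2);U,V=np.meshgrid(np.arange(640),np.arange(400))
for nm,X in dict(L=(.5903,.2795,.0275),R=(.6191,.1221,.0275)).items():
  u,v=proj('top',X)
  for i in range(5):
    m=np.hypot(U-u,V-v)<5;w=np.clip(g-np.percentile(g[m],50),0,None)*m;u,v=(w*U).sum()/w.sum(),(w*V).sum()/w.sum()
  C=np.cov(np.vstack([U[m],V[m]]),aweights=w[m]+1e-9);a=np.linalg.eigh(C)[1][:,1]
  p=ray('top',u,v,.0265);q=ray('top',u+3*a[0],v+3*a[1],.0265)-p;print(nm,p,np.degrees(np.arctan2(q[1],q[0])))
```

```text
t 27.25 pos [ 0.505  -0.3394  0.176 ] yaw 49.2 w 0.0297 F [ 0.3  0.9 -1. ]
   dp [0.011 0.03  0.471] spin 0.0014 j [ 0.13  0.38  0.5   1.55 -0.18  1.3  -0.06]
L [0.58980106 0.2788107  0.0265    ] 100.00498122661948
R [0.61871127 0.1221074  0.0265    ] 98.94687417641818
```

Both tabs read about 100°, which is fully home. Now I set the key down.

>>> carry_out(deltas=[{"hand": 25, "dp": [0.011, 0.03, 0.2], "spin": 0}, {"hand": 25, "dp": [0.011, 0.03, 0.36], "spin": 0}, {"hand": 25, "dp": [0.011, 0.03, 0.45], "spin": 0}, {"hand": 25, "dp": [0.011, 0.03, 0.47], "spin": 0}, {"hand": 25, "dp": [0.011, 0.03, 0.47], "spin": 0}])

```text
time: 27.85
ee_pos: [0.5069, -0.3409, 0.0585]
eef_rot: [0.909, 0.416, -0.016, -0.017]
ft_force: [0.7, -0.7, -1.0]
width: 0.0298
grip_force: 55.0
```

>>> carry_out(deltas=[{"hand": 25, "dp": [0, 0, 0.01], "spin": 0}, {"hand": 25, "dp": [0, 0, 0.02], "spin": 0}, {"hand": 25, "dp": [0, 0, 0.024], "spin": 0}, {"hand": 25, "dp": [0, 0, 0.024], "spin": 0}], force=8)

```text
time: 28.25
ee_pos: [0.5066, -0.3414, 0.0528]
eef_rot: [0.909, 0.415, -0.016, -0.017]
ft_force: [0.4, 0.2, -1.5]
width: 0.0298
grip_force: 8.0
```

>>> carry_out(deltas=[{"hand": 25, "dp": [0, 0, 0.005], "spin": 0}, {"hand": 25, "dp": [0, 0, 0.01], "spin": 0}, {"hand": 25, "dp": [0, 0, 0.01], "spin": 0}], force=5)

```text
time: 28.55
ee_pos: [0.5065, -0.3415, 0.0504]
eef_rot: [0.909, 0.415, -0.016, -0.017]
ft_force: [-1.3, -0.0, 3.4]
width: 0.0306
grip_force: 5.0
```

Contact. I release and retreat straight up along the tool.

>>> carry_out(deltas=[{"hand": 33, "dp": [0, 0, 0], "spin": 0}, {"hand": 40, "dp": [0, 0, 0], "spin": 0}, {"hand": 55, "dp": [0, 0, 0], "spin": 0}, {"hand": 75, "dp": [0, 0, 0], "spin": 0}, {"hand": 75, "dp": [0, 0, 0], "spin": 0}, {"hand": 75, "dp": [0, 0, 0], "spin": 0}, {"hand": 75, "dp": [0, 0, 0], "spin": 0}, {"hand": 75, "dp": [0, 0, -0.1], "spin": 0}, {"hand": 75, "dp": [0, 0, -0.3], "spin": 0}, {"hand": 75, "dp": [0, 0, -0.5], "spin": 0}, {"hand": 75, "dp": [0, 0, -0.5], "spin": 0}, {"hand": 75, "dp": [-0.5, 0, -0.5], "spin": 0}, {"hand": 75, "dp": [-0.5, 0, -0.5], "spin": 0}, {"hand": 75, "dp": [-0.5, 0, -0.5], "spin": 0}, {"hand": 75, "dp": [-0.5, 0, -0.5], "spin": 0}])

```text
time: 30.05
ee_pos: [0.4256, -0.4419, 0.1771]
eef_rot: [0.911, 0.412, -0.017, -0.016]
ft_force: [-0.0, 0.3, 0.2]
width: 0.075
grip_force: 0.0
```

Run:
```python
from h import *
s=camera('scene').astype(float);a=proj('scene',(.507,-.342,.05))
save('k7.png',[tile(s,a[0]-33,a[1]-25,6),tile(s,160,60,1.25)])
for z in(.006,.098):print((proj('scene',(.507,-.342,z))-a+[33,25])*6)
go((.507,-.342,.1),49)
```

```text
[210.44736027 218.7645823 ]
[183.53917138  70.11215087]
t 30.1 pos [ 0.428  -0.4397  0.1768] yaw 48.9 w 0.075 F [1.  1.  0.7]
   dp [ 0.507 -0.006  0.3  ] spin -0.0007 j [ 0.29  0.4   0.55  1.54 -0.19  1.3   0.15]
```

View pics/k7.png

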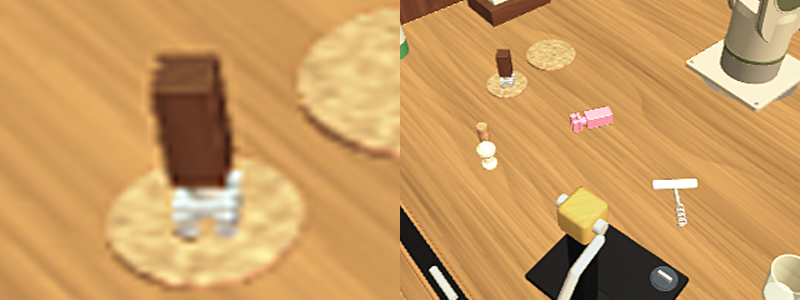

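The last picture shows the key upright in the middle of the small coaster at (190,150), the left tab home, and the bystanders in place.

```bash
python3 -c "
from bench import *
print(close_job())"
```

```text
the job is handed in; nothing more can be done
None
```

Handed in at about 30 s with no verdict returned: both screws were turned to their stops with the key (torque rose sharply, tabs read about 99–100° in the images), and the key stands released near the middle of the small coaster with the other things I could see unmoved.

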